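# Draw a fixture's locating pin and park it in the pin rack

## Robot

A 6-joint arm with a two-finger parallel gripper is mounted at the origin on the work surface. World frame = base frame: x ahead of the robot, y to its left, z up, the work surface at z = 0. Lengths are in m, angles in rad, forces in N, time in s.
With the tool pointing down it reaches from about 0.35 to 0.975 m from the base axis. Payload 7.1 kg.
Tool frame: the origin (TCP) lies midway between the tips of the shut fingers; the grasp point (between the pads) lies 19 mm behind it; z points along the fingers, y is the line along which they close (so a half turn about z gives the same grasp; the last joint's range is limited). The gripper opens to 88 mm and grips with 3 to 60 N. Pads are 20 mm wide; open, the fingers measure 115 mm over their backs; the gripper's body (75 mm by 178 mm) begins 61 mm behind the grasp point.
Start: joints at [1.115, 0.423, 1.63, -0, 1.089, -0.019], TCP at [0.264, 0.566, 0.197] pointing down, gripper open.
Joint ranges: [-3, 3], [-0.9, 2.11], [0.09, 2.58], [-1.31, 4.45], [0.11, 2.69], [-2.54, 2.54]. Speed limits (rad/s): [2.39, 2.39, 3.01, 3.14, 3.14, 3.14].

## Interface

Orientations are given as a unit quaternion [w, x, y, z].
In Python, from station import move_pose, movel, movej, command_gripper, wait, inverse_kinematics, read_camera, camera_info, MotionError, job_done, get_time, get_joint_pos, get_qvel, get_effort, get_tcp_pos, get_ee_rot, get_ft_force, get_ft_torque, get_grip_width, get_finger_force gives the robot as it stands. Calls block until the motion is done:
- move_pose(position, orientation): joint-space move of the TCP to a pose.
- movel(position, frame=None, v=0.15, until_force=None): straight line of the TCP; frame=None keeps the orientation; v is the mean speed in m/s. With until_force (N) it stops when the force on the tool has changed by that much, and returns True; else False.
- movej(angles): joint-space move.
- command_gripper(opening): opening from 0.0 (shut) to 1.0 (fully open); the grip force is fixed at half the most; returns when the fingers have stopped.
- wait(seconds).
- inverse_kinematics(position, orientation): joint angles nearest the present ones, or None.
- read_camera(name): name is "scene" or "top" or "wrist"; returns the picture (420x560x3 uint8, red, green, blue); there is no depth.
- camera_info(name): a dict with "intrinsics" (3x3 intrinsics, pixels), "T" (4x4, takes a point from camera to world coordinates); the wrist camera has in their place "tool_from_camera" (4x4, takes a point from camera to tool coordinates, whose origin is the TCP and whose axes are the flange's). Camera axes: x right, y up, looking along -z (the intrinsics and any distortion apply to the point x, -y, -z); pixel columns grow to the right and rows downward; lengths in m; the calibration is good to about 2 mm. A picture is of the moment at which its call begins: read the wrist's pose just before it. camera_info takes no time and is no camera call.
A pose or a line that the arm cannot do raises MotionError and nothing moves.
- job_done(): hands the job in; it is judged then, once.
Readings, each from a call of its own:
- get_time(): time.
- get_joint_pos(): joint angles.
- get_qvel(): joint speeds.
- get_effort(): joint torques, N m.
- get_tcp_pos(): TCP position.
- get_ee_rot(): TCP orientation.
- get_ft_force(): force on the tool from outside, world axes, zero at the start.
- get_ft_torque(): the same for the moment, N m.
- get_grip_width(): opening from 0.0 (shut) to 1.0 (fully open).
- get_finger_force(): force on a finger pad.
Only numpy, scipy, OpenCV 4.12 (cv2) and the standard library are available. Lean on these libraries where they do the work, as an engineer would, in place of code of your own. Each camera call takes 0.05 s, during which the arm holds its last target. There are 200 camera calls.

## Task

The aluminium ring on the inspection fixture is to be released: swing the strap clear of the steel locating pin, draw the pin straight up out of its bore, and park it in the one free side notch of the pin rack, pushed fully home and hanging by its flange. Slide it in gently without ramming the rack, leave the strap open, and do not shift the ring, the other two pins or anything else standing about.

Things in the scene. Friction and masses are not known exactly. Their poses are not given: they have to be found in the camera images.
- pin: The pin to be moved, plain steel, 128 mm long, upright in the fixture's bore. Origin: centre of its lower end; z points up along it. From the lower end: shank 20 mm diameter, 0 to 64 mm; neck 12 mm diameter, 64 to 82 mm; flange 36 mm diameter, 82 to 88 mm; cylindrical grip 24 mm diameter, 88 to 128 mm. About 0.25 kg. It must rise 64 mm to be clear of bore and ring.
- pin_flange (a point): Centre of the underside of that pin's flange, 82 mm above its lower end; moves with the pin.
- fixture: Fixed fixture. Origin: on the bore axis at table level; z up. The dark block round the bore is 50 x 50 x 60 mm high; the bore is 22 mm wide, its floor 6 mm above the table. The ring lies towards fixture +x, on the block and on two 60 mm high posts. The strap's post, 20 mm thick and 140 mm high, stands 75 mm to fixture +y.
- work_ring: Aluminium ring, loose, 150 mm outside and 128 mm inside diameter, 12 mm high, lying at 60 mm height on the fixture. Origin: centre of its underside, 90 mm along fixture +x from the bore. Its 46 mm square lug, 10 mm thick, surrounds the pin with a 27 mm hole.
- strap (a joint): Angle (rad) of the flat steel strap about its upright hinge. 0: it lies along fixture -y, right over the pin's top (6 mm above it); grows to 1.8 as it swings clockwise seen from above, towards fixture -x. It stays where it is left. The strap is 22 mm wide, 8 mm thick, its underside 140 mm above the table, and ends 120 mm from its hinge.
- strap_hinge (a point): On the strap's hinge axis at the strap's underside, 140 mm above the table.
- strap_knob (a point): Centre of the top of the black upright knob on the strap, 186 mm above the table at 105 mm from the hinge axis. The knob is a cylinder 18 mm in diameter standing 38 mm above the strap's top.
- rack: Fixed steel pin rack, 224 mm wide along its y. Origin: at table level under the middle notch's seat; z up. Its plate, 8 mm thick, top 110 mm above the table, reaches from x -36.5 to +60.5 mm and has three notches open to rack -x. Nothing but pins stands above the plate. A 6 mm foot lies below it; a parked pin's lower end hangs 28 mm above the table.
- notch0 (a point): Seat of the notch at rack y -75 mm: on the plate's top where the axis of a parked pin stands.
- notch1 (a point): Seat of the middle notch, rack y 0, on the plate's top. Every notch is 17 mm wide (23 mm in the first 10 mm) and ends 8.5 mm beyond its seat: a pin's 12 mm neck enters only from the side, with the flange above the plate and the shank below it.
- notch2 (a point): Seat of the notch at rack y +75 mm, on the plate's top.
- pin_b: Another pin of the same shape, parked in one of the notches; origin at its lower end. Leave alone.
- pin_c: Another pin of the same shape, parked in another notch; origin at its lower end. Leave alone.
- ref_sphere: Reference sphere, 32 mm steel ball on a black stand 52 mm wide, 166 mm high in all, loose, standing between fixture and rack. Origin: centre of its underside.
- white_ring: Loose white plastic ring 110 mm in diameter, 18 mm high, on the table near the robot. Origin: centre of its underside.
- arc_part: Loose white plastic arc about 100 mm across, up to 28 mm high, on the table near the robot. Origin: on its underside.
- pendant: Joystick pendant 190 x 120 mm, 85 mm high with its stick, fixed at the right side of the table. Origin: underside of its body.
Not all that is in view belongs to the job. What is shaped like the pin but brown, pink or turquoise is not meant.

How it is judged:
On the way, in this order (a step that is already met when the one before it is completed fails the run):
1. the strap is swung clear of the pin (joint above 0.5 rad) while the pin still stands in its bore (value of joint strap above 0.5 rad and z of pin in the frame of fixture below 0.03 m), for 0.1 s.
2. the pin is drawn up clear of the bore and the ring's lug (z of pin in the frame of fixture above 0.072 m), for 0.1 s.
At the end, for the whole second after the job is handed in: The pin hangs upright (within 0.12 rad), at rest and released, in a notch of the rack: flange underside on the plate's top (within 4 mm) and its axis within 12 mm of the notch's seat; the strap stands open (above 0.5 rad) (((distance between pin_flange and notch0 below 0.012 m and z of pin_flange in the frame of rack between 0.106 and 0.1135 m) or (distance between pin_flange and notch1 below 0.012 m and z of pin_flange in the frame of rack between 0.106 and 0.1135 m) or (distance between pin_flange and notch2 below 0.012 m and z of pin_flange in the frame of rack between 0.106 and 0.1135 m)) and angle between pin's own z axis and vertical below 0.12 rad and linear speed of pin below 0.02 m/s and value of joint strap above 0.5 rad and contact force between the fingers and pin below 0.1 N); the robot touches nothing.
It fails at once if the pin is pressed on the rack with more than 40 N (contact force between pin and rack above 40 N).
It fails at once if the ring is shifted by more than 8 mm (distance of work_ring from where it was at the start of the episode above 0.008 m).
It fails at once if a parked pin is shifted by more than 10 mm (distance of any of pin_b, pin_c from where it was at the start of the episode above 0.01 m).
It fails at once if a loose bystander is shifted by more than 15 mm (distance of any of ref_sphere, white_ring, arc_part from where it was at the start of the episode above 0.015 m).
It fails at once if the reference sphere is tipped (angle between ref_sphere's own z axis and vertical above 0.3 rad).
It also fails if it takes over 54 s, if anything falls off the work surface, if the arm or the gripper's body presses on something with over 40 N, if the wrist force passes 120 N, or if a joint passes its speed limit or range.

## Working session

There is one attempt and no reset: what is moved stays moved. The work goes in short steps, each a Python script; the robot and the scene stay as the last script left them, time stands still between calls to the robot, and variables do not carry over. Pictures are saved under pics/ and viewed, at most 10 in all, crops included, and the job is handed in when it is done.

```bash
mkdir -p pics; ls
python3 - <<'E'
from station import *
import cv2,numpy as np
np.set_printoptions(precision=4,suppress=True)
for n in("scene","top","wrist"):
    cv2.imwrite(f"pics/{n}0.png",read_camera(n)[:,:,::-1]); print(n,camera_info(n))
print(get_time(),get_tcp_pos(),get_ee_rot())
E
```

```text
pics
scene {'intrinsics': array([[536.0558,   0.    , 276.2001],
       [  0.    , 536.0558, 214.5291],
       [  0.    ,   0.    ,   1.    ]]), 'T': array([[-0.8731, -0.2945,  0.3884,  1.0795],
       [ 0.4874, -0.5354,  0.6898,  0.9358],
       [ 0.0048,  0.7916,  0.611 ,  1.0361],
       [ 0.    ,  0.    ,  0.    ,  1.    ]])}
top {'intrinsics': array([[414.9222,   0.    , 276.6087],
       [  0.    , 414.9222, 206.0509],
       [  0.    ,   0.    ,   1.    ]]), 'T': array([[ 0.0252,  0.9896, -0.142 ,  0.3686],
       [-0.9997,  0.0241, -0.0095, -0.0786],
       [-0.006 ,  0.1421,  0.9898,  1.3555],
       [ 0.    ,  0.    ,  0.    ,  1.    ]])}
wrist {'intrinsics': array([[305.3003,   0.    , 280.7779],
       [  0.    , 305.3003, 209.3577],
       [  0.    ,   0.    ,   1.    ]]), 'tool_from_camera': array([[-0.0005,  0.9685,  0.249 ,  0.0678],
       [ 1.    ,  0.0004,  0.0005,  0.    ],
       [ 0.0004,  0.249 , -0.9685, -0.1875],
       [ 0.    ,  0.    ,  0.    ,  1.    ]])}
0.15 [0.2642 0.5659 0.1962] [-0.0001  0.2167  0.9762 -0.0006]
```

View pics/top0.png

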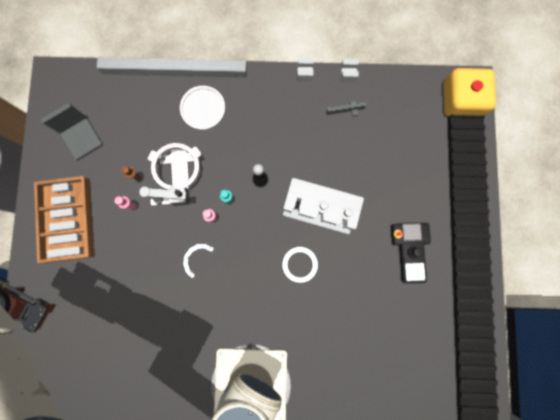

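View pics/scene0.png

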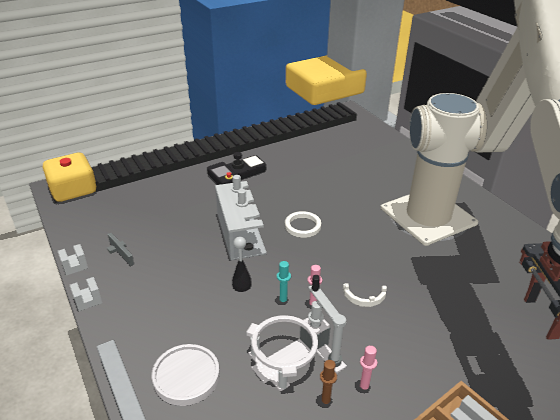

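Top view: fixture near (175,180), strap post at (145,192), rack near (323,205) with two pins at (323,205) and (347,212). The left notch at (298,203) is free. The sphere is at (259,173). I'll enlarge both areas to get exact pixels.

Run:
```python
import cv2,numpy as np
t=cv2.imread("pics/top0.png"); s=cv2.imread("pics/scene0.png")
r=lambda im,x,y,w,h:cv2.resize(im[y:y+h,x:x+w],(400,300),interpolation=cv2.INTER_CUBIC)
cv2.imwrite("pics/z1.png",np.vstack([np.hstack([r(t,120,135,100,75),r(t,275,170,100,75)]),np.hstack([r(s,280,260,100,75),r(s,200,165,100,75)])]))
```

```text
(no output)
```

View pics/z1.png

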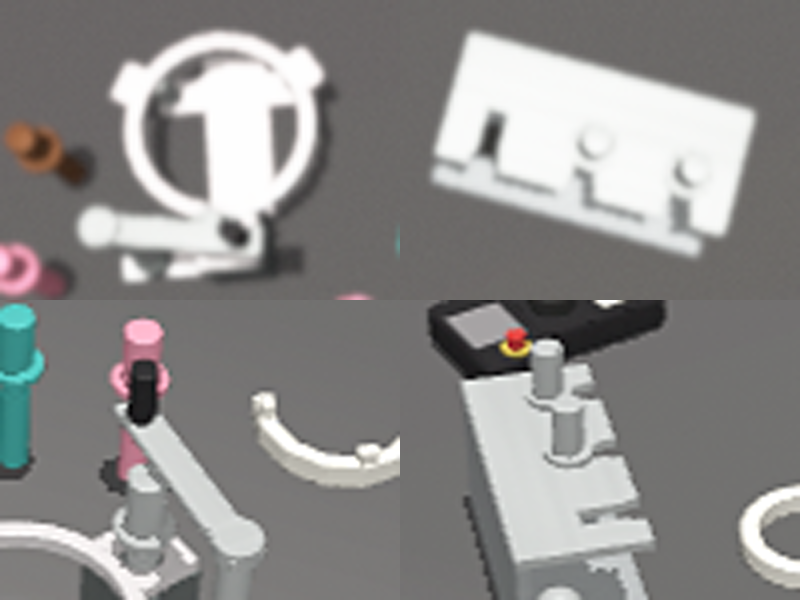

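The free notch is the left one, at rack +y (notch2). Its mouth faces -x, towards the robot. Next I'll work out coarse positions and take wrist views of both sites.

```bash
cat > h.py <<'E'
from station import *
import cv2,numpy as np
from scipy.spatial.transform import Rotation as R
np.set_printoptions(precision=4,suppress=True)
def ray_to_z(K,T,uv,z):
    d=T[:3,:3]@np.array([(uv[0]-K[0,2])/K[0,0],-(uv[1]-K[1,2])/K[1,1],-1.]); o=T[:3,3]
    return o+d*(z-o[2])/d[2]
def proj(K,T,P):
    p=(np.atleast_2d(P)-T[:3,3])@T[:3,:3]
    return np.c_[K[0,0]*p[:,0]/-p[:,2]+K[0,2],K[1,1]*p[:,1]/p[:,2]+K[1,2]]
def top(uv,z):
    c=camera_info("top"); return ray_to_z(c["intrinsics"],c["T"],uv,z)
def wristT():
    q=get_ee_rot(); T=np.eye(4); T[:3,:3]=R.from_quat([q[1],q[2],q[3],q[0]]).as_matrix(); T[:3,3]=get_tcp_pos()
    return T@camera_info("wrist")["tool_from_camera"]
def down(a):  # tool pointing down, closing direction (tool y) at world angle a; tool x at a+90deg
    y=np.array([np.cos(a),np.sin(a),0]); z=np.array([0,0,-1.]); x=np.cross(y,z)
    q=R.from_matrix(np.c_[x,y,z]).as_quat(); return [q[3],q[0],q[1],q[2]]
E
python3 - <<'E'
from h import *
F=lambda x,y:(120+x/4,135+y/4); G=lambda x,y:(275+(x-400)/4,170+y/4)
print("hinge",top(F(98,228),.148),"knob",top(F(233,230),.186),"ring",top(F(221,128),.072))
for c in[(472,32),(755,112),(722,237),(435,160)]: print("rack",top(G(*c),.11))
print("notch end",top(G(492,115),.11),"mouth",top(G(483,170),.11),"pins",top(G(596,142),.156),top(G(692,170),.156))
print("sphere",top((258.5,169),.15))
for p in[(.51,.17),(.56,-.13),(.61,.17),(.61,-.06)]:
  for a in (0,np.pi,-np.pi/2,np.pi/2): print(p,a,inverse_kinematics([*p,.3],down(a)))
E
```

```text
hinge [0.5743 0.325  0.148 ] knob [0.5687 0.2153 0.186 ] ring [0.67   0.2583 0.072 ]
rack [ 0.6352 -0.1147  0.11  ]
rack [ 0.5784 -0.3307  0.11  ]
rack [ 0.4826 -0.3055  0.11  ]
rack [ 0.5357 -0.0886  0.11  ]
notch end [ 0.5713 -0.1311  0.11  ] mouth [ 0.529  -0.1251  0.11  ] pins [ 0.5457 -0.2054  0.156 ] [ 0.5268 -0.2754  0.156 ]
sphere [ 0.6515 -0.0104  0.15  ]
(0.51, 0.17) 0 [ 0.2996  0.1853  1.7152 -0.      1.2411  0.2996]
(0.51, 0.17) 3.141592653589793 None
(0.51, 0.17) -1.5707963267948966 [ 0.2996  0.1853  1.7152 -0.      1.2411  1.8704]
(0.51, 0.17) 1.5707963267948966 [ 0.2996  0.1853  1.7152 -0.      1.2411 -1.2712]
(0.56, -0.13) 0 [-0.2488  0.2462  1.6374 -0.      1.258  -0.2488]
(0.56, -0.13) 3.141592653589793 None
(0.56, -0.13) -1.5707963267948966 [-0.2488  0.2462  1.6374 -0.      1.258   1.322 ]
(0.56, -0.13) 1.5707963267948966 [-0.2488  0.2462  1.6374 -0.      1.258  -1.8196]
(0.61, 0.17) 0 [ 0.253   0.3406  1.5082 -0.      1.2928  0.253 ]
(0.61, 0.17) 3.141592653589793 None
(0.61, 0.17) -1.5707963267948966 [ 0.253   0.3406  1.5082 -0.      1.2928  1.8238]
(0.61, 0.17) 1.5707963267948966 [ 0.253   0.3406  1.5082 -0.      1.2928 -1.3178]
(0.61, -0.06) 0 [-0.1175  0.3078  1.5543 -0.      1.2795 -0.1175]
(0.61, -0.06) 3.141592653589793 None
(0.61, -0.06) -1.5707963267948966 [-0.1175  0.3078  1.5543 -0.      1.2795  1.4533]
(0.61, -0.06) 1.5707963267948966 [-0.1175  0.3078  1.5543 -0.      1.2795 -1.6883]
```

Run:
```python
from h import *
out=[]
import json
for p,a in(((.60,.29,.30),0.),((.55,-.16,.30),-.25)):
    move_pose(p,down(a)); wait(.3); T=wristT(); im=read_camera("wrist"); n=len(out)
    cv2.imwrite(f"pics/w{n}.png",im[:,:,::-1]); out.append(T.tolist()); print(get_tcp_pos())
json.dump(out,open("wT.json","w")); print(get_time())
```

```text
[0.5997 0.2905 0.2999]
[ 0.5502 -0.1596  0.2999]
4.15
```

View pics/w0.png

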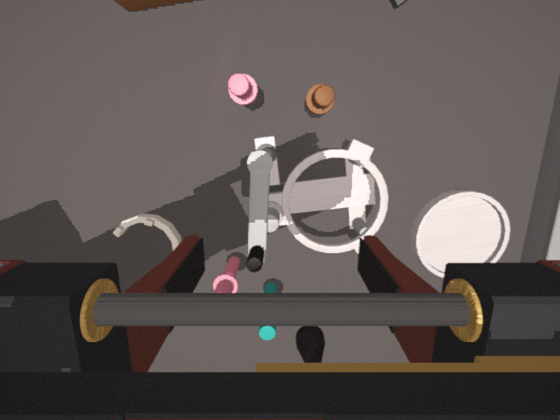

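View pics/w1.png

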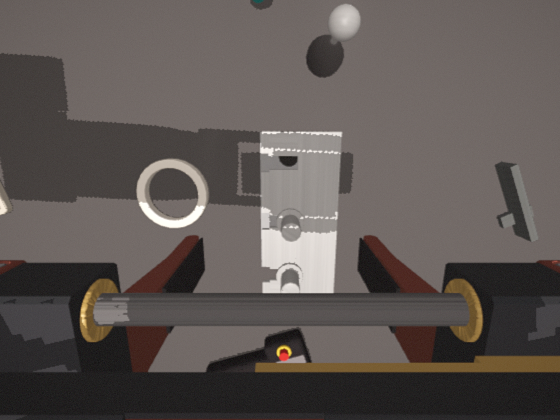

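w0: hinge (260,159), knob top (254,265), ring centre near (337,201). w1: rack plate's left end spans (262,132)-(341,132), with the dark end of the free notch near (288,160). I'll zoom in for accuracy.

Run:
```python
import cv2,numpy as np
a=cv2.imread("pics/w0.png")[130:280,225:325]; b=cv2.imread("pics/w1.png")[120:270,250:350]
b=np.clip(b.astype(float)*0.9-30,0,255).astype(np.uint8)
cv2.imwrite("pics/z2.png",np.hstack([cv2.resize(x,(400,600),interpolation=cv2.INTER_CUBIC) for x in(a,b)]))
```

```text
(no output)
```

View pics/z2.png

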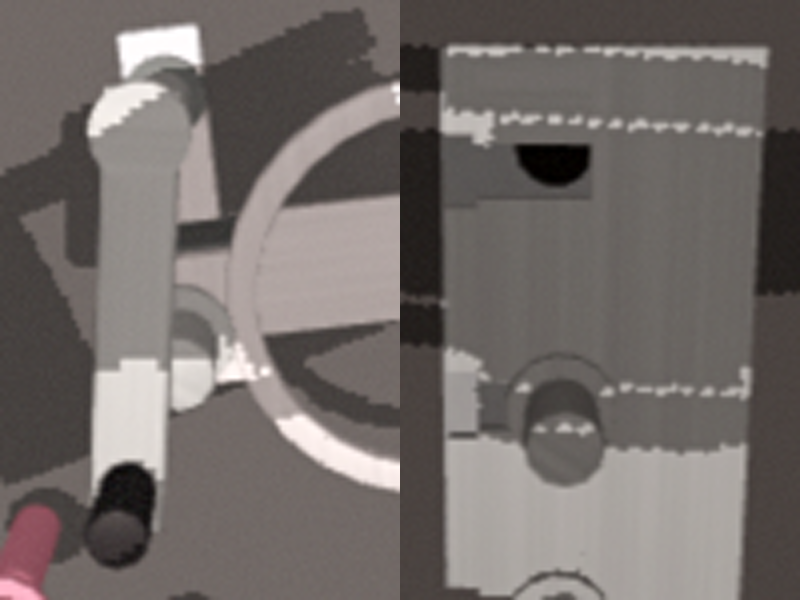

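```bash
cat > fit.py <<'E'
from h import *
import json
from scipy.optimize import least_squares
WT=[np.array(t) for t in json.load(open("wT.json"))]; KW=camera_info("wrist")["intrinsics"]
ct=camera_info("top"); KT,TT=ct["intrinsics"],ct["T"]
z0=lambda x,y:(225+x/4,130+y/4); z1=lambda x,y:(250+(x-400)/4,120+y/4)
F=lambda x,y:(120+x/4,135+y/4); G=lambda x,y:(275+(x-400)/4,170+y/4)
def fit(obs,x0):
    P=np.array([o[2] for o in obs],float)
    def res(p,full=False):
        c,s=np.cos(p[2]),np.sin(p[2]); W=P@np.array([[c,s,0],[-s,c,0],[0,0,1]])+[p[0],p[1],0]
        return np.concatenate([(np.array(o[1])-proj(*((KW,WT[o[0]]) if o[0]<2 else (KT,TT)),w)[0])*(1 if o[0]<2 else 2) for o,w in zip(obs,W)])
    r=least_squares(res,x0,loss="soft_l1"); return r.x,r.fun.reshape(-1,2)
fo=[(0,z0(138,133),(0,.075,.148)),(0,z0(117,537),(0,-.03,.186)),(0,z0(176,370),(0,0,.134)),(0,(337,201),(.09,0,.072))]
fo2=[(2,F(98,228),(0,.075,.148)),(2,F(233,230),(0,-.03,.186)),(2,F(221,128),(.09,0,.072))]
ro=[(1,z1(444,47),(-.0365,.112,.11)),(1,z1(768,48),(.0605,.112,.11)),(1,z1(592,171.5),(.0085,.075,.11)),(1,z1(565,447),(0,0,.156))]
ro2=[(2,G(472,32),(.0605,.112,.11)),(2,G(755,112),(.0605,-.112,.11)),(2,G(722,237),(-.0365,-.112,.11)),(2,G(435,160),(-.0365,.112,.11)),(2,G(596,142),(0,0,.156)),(2,G(692,170),(0,-.075,.156))]
if __name__=="__main__":
    for n,a,b,x0 in(("fix",fo,fo2,(.57,.25,0)),("rack",ro,ro2,(.54,-.2,-.25))):
        for o in(a,b,a+b):
            p,r=fit(o,x0); print(n,p,r.tolist() if o is not a+b else ""); 
    for v in [p+np.array([-np.sin(p[2]),np.cos(p[2]),0])*.075]: print("notch2",v)
E
python3 fit.py
```

```text
fix [0.5852 0.2503 0.1285] [[0.30239859648276024, 1.0111929135377125], [-16.737746989788207, 0.3328915280318938], [0.009422304342251664, -0.5143774592496015], [2.4768551955397697, -1.1548090256777925]]
fix [0.579  0.2498 0.0721] [[-0.24051467784642, -0.49286074202160535], [2.6392139830170436, 8.603738859371731], [-1.2607253095909527, -0.8141080188409546]]
fix [0.5813 0.2501 0.0867] [[0.9590736239940156, 1.1213830365714728], [-11.983996091342078, 0.033823151436024546], [3.1812012091290853, -0.6829572963289365], [5.056804069743407, -3.905585617205304], [-0.11465024831267101, 0.3407042163329379], [2.8001567250408925, 10.510726504267154], [-0.29431956723772146, 0.5844393277285462]]
rack [ 0.5506 -0.2062 -0.2562] [[-0.01690738767302946, 0.4140372463819517], [0.03008674662305566, 0.10487184704561514], [0.06104280295278386, 0.19668356095701256], [-0.06937019946633427, -0.9635675515866922]]
rack [ 0.5461 -0.2061 -0.2537] [[1.2138471407048428, -1.5165474338479612], [0.6389463447046637, -1.161693950234735], [0.08620975103372075, 0.049523217897046834], [0.014167669616654166, 2.0972235114621185], [-0.4801735052406002, 0.31321610859077964], [-2.27655843080629, 0.3193492147510142]]
rack [ 0.5486 -0.2059 -0.2689] [[0.4607679307403032, 0.6100453664411418], [0.5595915614676983, -0.7605404737698507], [0.9165971158610091, -0.08063700009839181], [1.6794324030728376, -1.14424629671376], [0.4172399818359054, 0.9370751529986592], [0.46612114084007317, -0.7927832132496064], [0.8593018649687565, 0.7020449481005357], [0.1350320849462605, 4.8734543937083], [-0.36929969549157704, 1.9791506294961323], [-1.9482994389531996, 1.2496479619791216]]
notch2 [ 0.5685 -0.1336 -0.2689]
```

The strap already stands slightly open, so I'll refit without the knob and get its angle directly.

Run:
```python
from fit import *
for o in(fo[:1]+fo[2:],fo2[:1]+fo2[2:]):
    p,r=fit(o,(.57,.25,.1)); print(p,r.tolist())
h=ray_to_z(KW,WT[0],fo[0][1],.148);k=ray_to_z(KW,WT[0],fo[1][1],.186);c=ray_to_z(KW,WT[0],fo[2][1],.134);g=ray_to_z(KW,WT[0],fo[3][1],.072)
print(h,k,c,g,np.hypot(*(h-k)[:2]),"dir strap",np.arctan2(*(k-h)[1::-1]))
```

```text
[0.5868 0.2502 0.1474] [[0.08586507554656464, 0.6904708604345444], [-1.3461310004011011, -0.6393731847944935], [1.4215533401737162, -0.08764361603013526]]
[0.5806 0.2504 0.0866] [[0.09822839175194531, -0.13174535490799144], [-0.10525968634937044, 0.14383815718491633]]
[0.5759 0.3236 0.148 ] [0.5711 0.2202 0.186 ] [0.5852 0.251  0.134 ] [0.6778 0.2635 0.072 ] 0.10353602670322802 dir strap -1.6167576580509138
```

Run:
```python
from h import *
H=np.array([.576,.324]); u=lambda a:np.array([np.cos(a),np.sin(a)])
def P(d,gap,z): return [*(H+.105*u(d)+(.0225+gap)*u(d+np.pi/2)),z]
d0=-1.617
move_pose(P(d0,.01,.30),down(d0+np.pi/2)); command_gripper(0)
print(movel(P(d0,.01,.156),v=.15,until_force=8))
for d in np.linspace(d0,-2.87,11):
    movel(P(d,-.001,.156),frame=down(d+np.pi/2),v=.1); f=get_ft_force()
    print(get_tcp_pos(),f)
movel(P(d,.02,.156),v=.1); movel(P(d,.02,.30),v=.25)
command_gripper(1)
import json
move_pose((.60,.30,.25),down(.125)); wait(.3); T=wristT(); im=read_camera("wrist")
cv2.imwrite("pics/w2.png",im[:,:,::-1]); json.dump(T.tolist(),open("wT2.json","w")); print(get_time())
```

```text
False
[0.5927 0.2183 0.1569] [ 0.7088 -0.315  -0.6358]
[0.5797 0.217  0.1566] [ 0.097  -0.0507  1.3278]
[0.5663 0.2174 0.1562] [0.1904 0.7475 0.6013]
[0.5531 0.2195 0.1561] [ 0.3658 -0.107   0.4177]
[0.5402 0.2232 0.1561] [-0.8465 -0.0116 -0.5843]
[0.5279 0.2285 0.1561] [-0.0989  0.1881  0.536 ]
[0.5163 0.2353 0.156 ] [0.488  0.1579 0.4089]
[0.5057 0.2435 0.1561] [-0.0137 -0.3684 -0.2364]
[0.4961 0.2529 0.156 ] [-0.1763 -0.4549 -0.4188]
[0.4879 0.2634 0.156 ] [ 0.8421  0.345  -0.1679]
[0.481  0.2749 0.156 ] [ 0.8282 -1.9398 -0.0801]
15.2167
```

View pics/w2.png

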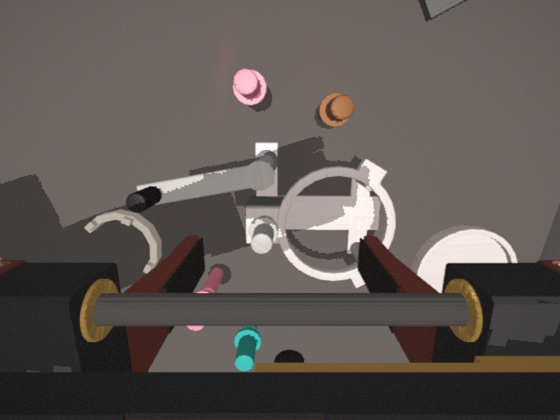

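The strap is open (knob near (140,200)) and the pin top is free near (262,241). I'll zoom in to centre the grasp.

Run:
```python
import cv2,numpy as np
a=cv2.imread("pics/w2.png")[200:270,225:305]
cv2.imwrite("pics/z3.png",cv2.resize(a,(640,560),interpolation=cv2.INTER_CUBIC))
```

```text
(no output)
```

View pics/z3.png

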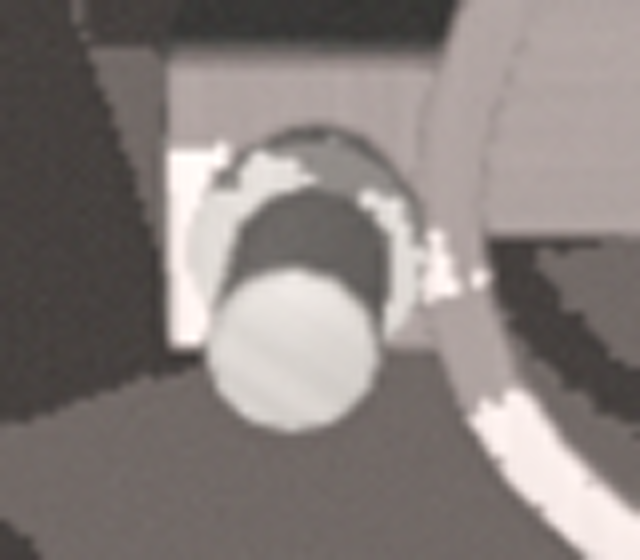

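The pin's top disc is centred at zoom (293,350), the flange at about (304,242).

Run:
```python
from h import *
import json
T=np.array(json.load(open("wT2.json")));K=camera_info("wrist")["intrinsics"]
f=lambda x,y:(225+(x-4)/8,200+(y-4)/8)
c=ray_to_z(K,T,f(293,350),.134);fl=ray_to_z(K,T,f(304,242),.094)
print(c,fl)
p=(c+fl)/2
ya=.125; q=down(ya)
move_pose([p[0],p[1],.25],q); 
print(movel([p[0],p[1],.104],v=.12,until_force=6),get_tcp_pos())
command_gripper(0); wait(.2)
print(get_grip_width()*88,get_finger_force(),get_ft_force(),get_ft_torque(),get_tcp_pos(),get_time())
```

```text
[0.5851 0.2503 0.134 ] [0.5841 0.252  0.094 ]
False [0.5852 0.2514 0.1048]
22.74419876842737 29.99939113855362 [ 0.1822 -0.5978  0.0902] [ 0.0453  0.0291 -0.0231] [0.5846 0.2511 0.104 ] 18.1417
```

Run:
```python
from h import *
import json
p=get_tcp_pos()
print(movel([p[0],p[1],.182],v=.05,until_force=25),get_ft_force(),get_tcp_pos()); wait(.2)
movel([p[0],p[1],.295],v=.15); print(get_grip_width()*88,get_ft_force(),get_ft_torque())
a=-.256; n=np.array([.5696,-.1336]); e=n-.09*np.array([np.cos(a),np.sin(a)])
move_pose([*e,.295],down(a)); wait(.3); T=wristT(); im=read_camera("wrist"); print(get_tcp_pos(),get_time())
json.dump(T.tolist(),open("wT3.json","w")); cv2.imwrite("pics/w3.png",im[:,:,::-1])
K=camera_info("wrist")["intrinsics"]; s=proj(K,T,[*n,.11])[0]; print(s)
x,y=int(s[0]),int(s[1]); x0,y0=x-100,y-75
cv2.imwrite("pics/z4.png",cv2.resize(im[y0:y0+150,x0:x0+200,::-1],(800,600),interpolation=cv2.INTER_CUBIC)); print(x0,y0)
```

```text
False [-0.2307 -0.348  -2.7113] [0.5843 0.2511 0.1816]
22.47845649151719 [ 0.2498 -0.2023 -3.0233] [-0.0414  0.0533 -0.015 ]
[ 0.4827 -0.1104  0.2949] 22.7
[353.5633 187.833 ]
253 112
```

View pics/z4.png

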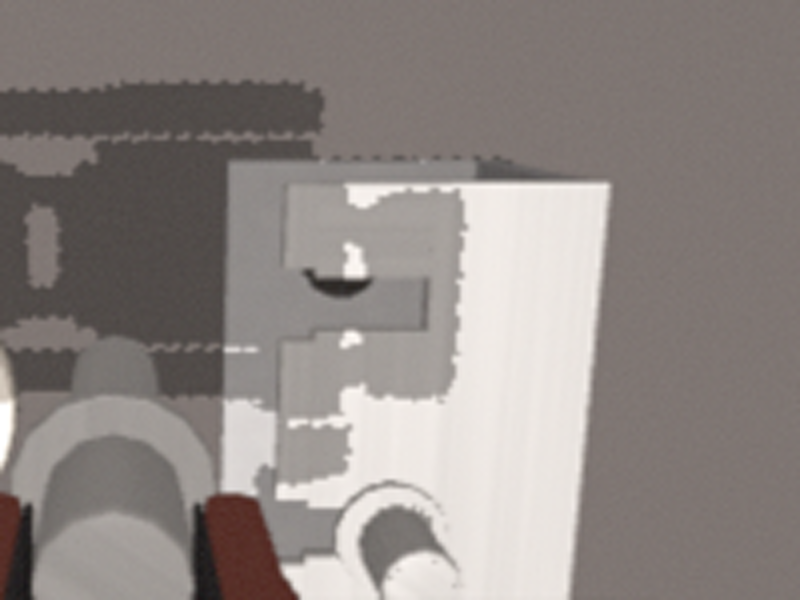

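The pin hangs straight in the gripper. The notch's narrow part spans rows 277-330 and ends at column 428 (zoom). The plate corners are at (285,183) and (610,182).

Run:
```python
from fit import *
T=np.array(json.load(open("wT3.json")));WT[1]=T
f=lambda x,y:(253+(x-2)/4,112+(y-2)/4)
o=[(1,f(285,183),(-.0365,.112,.11)),(1,f(610,182),(.0605,.112,.11)),(1,f(428,277),(.0085,.0835,.11)),(1,f(428,330),(.0085,.0665,.11)),(1,f(320,277),(-.0265,.0835,.11)),(1,f(320,330),(-.0265,.0665,.11))]
p,r=fit(o,(.55,-.2,-.25)); print(p,r.tolist(), p[:2]+.075*np.array([-np.sin(p[2]),np.cos(p[2])]))
# held pin top centre (113,~590) check: predicted grip axis
tcp=get_tcp_pos(); print(tcp, ray_to_z(KW,T,f(114,590),tcp[2]+.03))
```

```text
[ 0.5507 -0.2056 -0.2484] [[-0.6936374883289886, -0.10913811215957026], [0.10311779587715364, 0.20760200514095573], [-0.8838441671562691, 0.22121932441331182], [-0.09010880581104175, -0.08799641555168591], [0.5882552369812402, 0.02552548685955003], [1.0637175752996768, -0.2787142184746756]] [ 0.5692 -0.1329]
[ 0.4827 -0.1104  0.2949] [ 0.4825 -0.1115  0.3249]
```

Run:
```python
from h import *
a=-.2505; n=np.array([.5692,-.1329]); u=np.array([np.cos(a),np.sin(a)])
P=lambda s,z:[*(n+s*u),z]
q=down(a)
movel(P(-.09,.295),frame=q,v=.1); movel(P(-.09,.131),v=.15); wait(.2); f0=get_ft_force(); print(f0,get_tcp_pos())
for s in(-.03,-.012,.001):
    h=movel(P(s,.131),v=.03,until_force=8); print(s,h,get_tcp_pos(),get_ft_force()-f0)
    if h: break
print(get_time())
```

```text
[-0.3424 -0.1766 -3.6683] [ 0.4825 -0.1107  0.1317]
-0.03 False [ 0.54   -0.1254  0.131 ] [-0.669  -0.0887  1.2152]
-0.012 False [ 0.5574 -0.1299  0.1308] [ 0.6361 -0.3446  0.7592]
0.001 False [ 0.5701 -0.1331  0.1309] [0.8389 0.1909 0.6118]
27.875
```

The pin is in the notch with no contact. Next: lower it, release, retreat and look.

Run:
```python
from h import *
p=get_tcp_pos()
h=movel([p[0],p[1],p[2]-.008],v=.01,until_force=4); print(h,get_tcp_pos(),get_ft_force())
c=get_tcp_pos(); movel([c[0],c[1],c[2]],v=.01)
command_gripper(.55); wait(.3); print(get_finger_force(),get_ft_force(),get_grip_width())
movel([c[0],c[1],.30],v=.12); command_gripper(1)
a=-.25; n=np.array([.5692,-.1329])
move_pose([n[0]-.0,n[1]+.0,.30],down(a)); wait(.3); T=wristT(); im=read_camera("wrist")
K=camera_info("wrist")["intrinsics"]; s=proj(K,T,[[*n,.116],[*n,.156]]); print(s,get_time())
x,y=map(int,s[0]); b=cv2.resize(im[y-75:y+75,x-100:x+100,::-1],(800,600),interpolation=cv2.INTER_CUBIC)
for v in s: cv2.circle(b,tuple(int(k) for k in (v-[x-100,y-75])*4),4,(0,0,255),-1)
cv2.imwrite("pics/z5.png",b)
```

```text
True [ 0.5702 -0.1331  0.1259] [0.1642 0.2015 4.0901]
0.0 [ 0.8825 -0.2995  0.5962] 0.5531699681869692
[[280.8969 187.429 ]
 [280.8979 193.9363]] 32.6
```

View pics/z5.png

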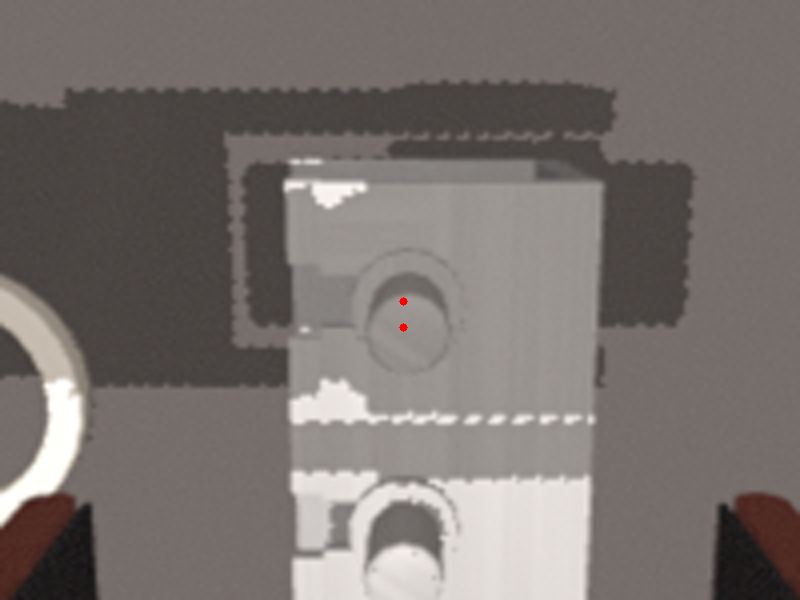

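The pin hangs upright at the seat: its top at (408,332) is within about 2 mm of the predicted (403,327), and it lines up with the neighbouring pin. The arm is clear of everything, so I'm handing in.

```bash
python3 -c "
from station import *
print(job_done(),get_time())"
```

```text
the job is handed in; nothing more can be done
the job is handed in; nothing more can be done
```

The pin is drawn and hangs released in the free notch (notch2), pushed home to within about 2 mm of its seat with under 5 N on the rack; the strap stands open at about 1.4 rad, and the job was handed in at about 33 s with no verdict returned.

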